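# Set a twist-lock depth gauge to the depth of a bore

## Task

The depth gauge bolted across the bore of the housing in the vise has to be set to the depth of that bore. Twist its T-bar anticlockwise to free the rod, slide the rod down gently until its tip touches the floor of the bore (press with a few newtons only, never more than 15), then twist the bar back clockwise until it is locked in line with the bridge with the tip still resting on the floor, and let go. Do not drag the rod while it is locked, and leave the things lying around alone.

Things in the scene. Friction and masses are not known exactly. Their poses are not given: they have to be found in the camera images.
- housing: A grey vise on the bench (275 mm long along y, fixed), clamping an aluminium housing block 90 x 90 x 60 mm with a blind round bore of 56 mm diameter, open at the top. Origin on the bench on the bore's axis; x, y along the block's sides, z up; block's top face at z = 95 mm. The depth of the bore is unknown: its floor is 24 to 44 mm below the top face, to be found by touch.
- gauge: Bridge of the depth gauge: a steel bar 122 x 22 x 16 mm lying on the housing's top face diagonally across the bore, held by a cap screw at each end (fixed). Origin at the middle of its underside, on the bore's axis; x along the bridge, z up. A barrel, 30 mm in diameter at most, stands on its middle, its top 54 mm above the origin.
- rod: The gauge's telescoping steel rod, 12 mm in diameter, vertical, through the barrel, with a T-bar head. It slides up and down (46 mm of travel) and twists. Origin at the middle of the T-bar, z up; this frame does not turn with the bar (x is the bridge's direction). Freed, it slides with about 3 N of friction and stays where it is left; locked, it holds against more than 25 N.
- rod_twist (a joint): Angle of the T-bar and rod, rad: 0 = locked, bar in line with the bridge; grows as the bar is turned anticlockwise seen from above, up to a stop at 1.2. It starts at 0 to 0.12. A cam in the barrel grips more and more from 0.6 down to 0; above 0.6 the rod is free. Turning takes 0.2 N m when free, up to 0.6 N m near 0; it stays where it is left.
- bar (a point): Middle of the T-bar, to be gripped from above: 46 mm long (along the bridge at rod_twist = 0), 16 mm wide, 16 mm high. Under it a collar 19 mm in diameter and 4 mm thick, then the bare rod. It starts 206 to 216 mm above the bench and its underside stays at least 19 mm above the barrel when the tip is on the floor.
- tip (a point): The rod's lower end, a steel point on the bore's axis, 126 mm below the middle of the T-bar. It starts 5 to 15 mm below the housing's top face. Tip and floor are hard, 30 to 40 N per mm; the tip must not be pressed on the floor with more than 15 N.
- spare_housing: Bystander: a loose aluminium housing block 90 x 90 x 60 mm with a bore. Origin under its middle.
- cover: Bystander: a loose aluminium cover plate 80 x 80 x 20 mm with a hole. Origin under its middle.
- can: Bystander: a drink can, 66 mm in diameter, 120 mm tall. Origin under its middle.
- tap_wrench: Bystander: a bar tap wrench 218 mm long, 22 mm wide, 16 mm high, lying along its x. Origin under its middle.

How it is judged (in metres and radians):
On the way, in this order (a step that is already met when the one before it is completed fails the run):
1. the rod is twisted free (T-bar turned past 0.75 rad) without having been dragged along while locked (its tip still within 6 mm of where it started) (value of joint rod_twist above 0.75 rad and distance of tip from where it was at the start of the episode below 0.006 m), for 0.1 s.
2. still free, the rod has been slid down until its tip touches the bore's floor (value of joint rod_twist above 0.65 rad and contact force between rod and housing above 0.5 N), for 0.2 s.
3. the T-bar is twisted back (below 0.2 rad) with the tip on the floor (value of joint rod_twist below 0.2 rad and contact force between rod and housing above 0.2 N), for 0.2 s.
At the end, for the whole second after the job is handed in: The T-bar is turned back to locked, in line with the bridge within 0.2 rad, the rod's tip rests on the bore's floor (some contact force, over 0.2 N), and the rod is at rest and released (all of step 3 and linear speed of rod below 0.005 m/s); the robot touches nothing.
It fails at once if the tip is pressed on the bore's floor with more than 15 N (contact force between rod and housing above 15 N).
It fails at once if a bystander is moved more than 15 mm (distance of any of spare_housing, cover, can, tap_wrench from where it was at the start of the episode above 0.015 m).
It also fails if it takes over 48 s, if anything falls off the work surface, if the arm or the gripper's body presses on something with over 40 N, if the wrist force passes 120 N, or if a joint passes its speed limit or range.

## Robot

A 7-joint arm with a two-finger parallel gripper is mounted at the origin on the work surface. World frame = base frame: x ahead of the robot, y to its left, z up, the work surface at z = 0. Lengths are in mm, angles in rad, forces in N, time in s.
With the tool pointing down it reaches from about 425 to 1025 mm from the base axis. Payload 3.6 kg.
Tool frame: the origin (TCP) lies at the centre of the arm's flange, where the gripper is bolted on; the fingertips stand 173 mm ahead of it and the grasp point (between the pads) lies 155 mm ahead of it (finger_overhang is the distance from the TCP to the fingertips, in mm); z points along the fingers, y is the line along which they close (so a half turn about z gives the same grasp; the last joint's range is limited). The gripper opens to 85 mm and grips with 20 to 120 N. Pads are 22 mm wide; open, the fingers measure 114 mm over their backs; the gripper's body (76 mm by 85 mm) begins 54 mm behind the grasp point. The pads swing forward as they close: fully open they stand 13 mm farther back than shut.
Start: joints at [-1.425, 0.591, 0.048, 1.609, -0.033, 0.943, -0.034], TCP at [172.184, 704.26, 404.702] pointing down, gripper open.
Joint ranges: [-2.69, 2.69], [-0.47, 2.24], [-1.27, 1.36], [0.19, 2.51], [-1.53, 4.68], [0.08, 2.07], [-3.09, 3.09]. Speed limits (rad/s): [2.57, 2.57, 3.14, 3.14, 3.14, 3.14, 3.14].

## Interface

Orientations are given as a unit quaternion [w, x, y, z].
In Python, from bench import * gives the robot as it stands.
- The arm moves only by the tool play_rows, never from a script. Its argument "plan" is a list of rows, each a list of 5 numbers: the finger opening in cm, from 0 to 8.54, then the shift along the tool's x, y, z in normalised numbers (1 is 75 cm), then the turn about the tool's z in fractions of the full range, 1 being pi rad. In form: [[fingers, tx, ty, tz, yaw], ...]. A call has 1 to 5 rows; each row is the pose to reach, as a shift and turn from the pose commanded when the call began, along the tool's axes at that moment; what a row does not reach only later rows make up. A row lasts 1/10 s, in which the tool goes at most 50 mm and 8.59 degrees, less where a joint would pass 70% of its speed; a pose out of reach is approached as far as the arm can. A call with a gripper value outside its range is refused whole. The fingers move at their own pace and stop on an object; "force" is the grip in N (left out, the last holds). Time passes only in rows, so rows that repeat a pose let the fingers close. It gives the time, the measured TCP pose, the force, the opening and the grip force at its end, in the units of the state.
- state(): the state, without advancing time (a new reading comes with each control period).
- get_image(name): name is "scene" or "top" or "wrist"; returns the picture (420x560x3 uint8, red, green, blue); there is no depth.
- calibration(name): a dict with "vfov" (degrees; the focal length in pixels is half the picture's height over the tangent of half this angle, whatever the lens; pixels are square), "cx", "cy" (the principal point, pixels), "R" (3x3) and "t" (3): a world point X has camera coordinates R X + t. Camera axes: x right, y down, z forward; pixel columns grow to the right and rows downward; lengths in mm; the calibration is good to about 2 mm. A picture is of the moment at which its call begins: read the wrist's pose just before it. calibration takes no time and is no camera call; for the wrist camera it gives the pose at the moment of the call.
- job_done(): hands the job in; it is judged then, once.
The state is a dict: "time_s": time; "joint_pos": joint angles; "joint_velocities": joint speeds; "effort": joint torques, N m; "ee_pos": TCP position; "orientation": TCP orientation; "contact_force": force on the tool from outside, world axes, zero at the start; "torque": the same for the moment, N m; "opening": opening from 0.0 (shut) to 1.0 (fully open); "gripper_force": force on a finger pad.
Only numpy, scipy, OpenCV 4.12 (cv2) and the standard library are available. Lean on these libraries where they do the work, as an engineer would, in place of code of your own. Each camera call takes 0.05 s, during which the arm holds its last target. There are 200 camera calls.

## Working session

There is one attempt and no reset: what is moved stays moved. The work goes in short steps, Python scripts to look and compute and a tool call to move; the robot and the scene stay as the last step left them, time stands still between calls to the robot, and variables do not carry over. Pictures are saved under pics/ and viewed, at most 10 in all, crops included, and the job is handed in when it is done.

Besides the shell and the picture viewer there is one more tool, called as a command line: name --pt "numbers of a row" for each row, then --argument value for the rest. play_rows: Moves the arm, as the interface text tells. Its arguments: {"type":"object","properties":{"plan":{"type":"array"},"force":{"type":"number"}},"required":["plan"]}

```bash
mkdir -p pics; python3 - <<'E'
from bench import *
import cv2
s=state();print(s)
for n in("scene","top"):
    im=get_image(n);cv2.imwrite(f"pics/{n}0.png",im[:,:,::-1]);c=calibration(n);print(n,c)
E
```

```text
{'time_s': 0.0, 'joint_pos': array([-1.42448328,  0.59209791,  0.04831308,  1.60982925, -0.03330538,
        0.94266776, -0.03368198]), 'joint_velocities': array([-0.00135014, -0.0017151 , -0.00235929,  0.00044968,  0.00063573,
       -0.00090693, -0.00030526]), 'effort': array([-1.50384849e-04, -5.48688805e+01,  1.54647879e+00, -1.98129612e+01,
        9.34105745e-03,  8.85702349e-03,  1.29429001e-06]), 'ee_pos': array([172.07734629, 703.83243729, 403.55354639]), 'orientation': array([-6.81745667e-05,  1.19577523e-01,  9.92824259e-01, -1.09645943e-03]), 'contact_force': array([ 0.65892593, -0.37358363,  0.21821081]), 'torque': array([ 0.02722253,  0.00429733, -0.02075611]), 'gripper_force': 0.0, 'opening': 1.002716065837508}
scene {'vfov': 53.02400485004118, 'cx': 277.4310382497992, 'cy': 208.23261316310078, 'R': array([[-0.71967593,  0.69423432, -0.0102599 ],
       [ 0.51323941,  0.52197986, -0.68126525],
       [-0.46760226, -0.49555598, -0.73196475]]), 't': array([ 395.25500529, -161.72108957, 1486.10822743])}
top {'vfov': 55.919113210225326, 'cx': 279.62468586719, 'cy': 204.05320320394932, 'R': array([[-1.60978765e-02, -9.99870420e-01, -3.66092408e-05],
       [-9.84207120e-01,  1.58521534e-02, -1.76309543e-01],
       [ 1.76287277e-01, -2.80217818e-03, -9.84334772e-01]]), 't': array([ -16.13182615,  552.78235785, 1173.89398937])}
```

View pics/top0.png

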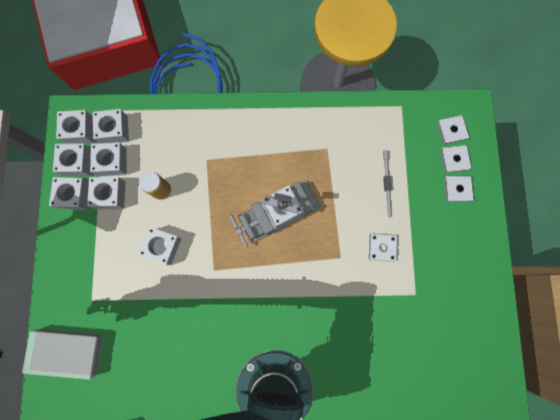

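View pics/scene0.png

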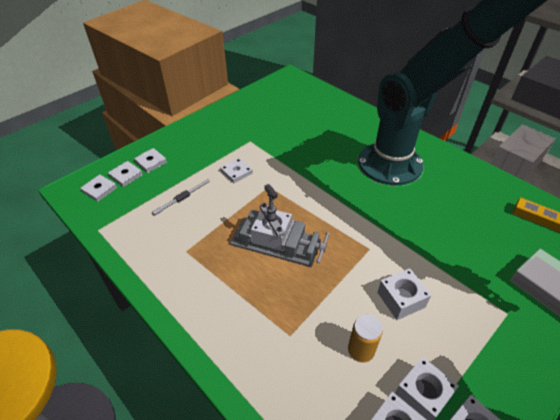

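The top view shows the vise at about (280,208) with the gauge near (284,202). The scene view shows the T-bar at about (270,190). I'll enlarge both.

```bash
python3 - <<'E'
import cv2,numpy as np
a=cv2.imread("pics/top0.png")[170:245,235:335];b=cv2.imread("pics/scene0.png")[175:250,225:325]
f=lambda i:cv2.resize(i,None,fx=8,fy=4*2,interpolation=cv2.INTER_CUBIC)
cv2.imwrite("pics/c.png",f(a));cv2.imwrite("pics/d.png",f(b))
E
```

```text
(no output)
```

View pics/c.png

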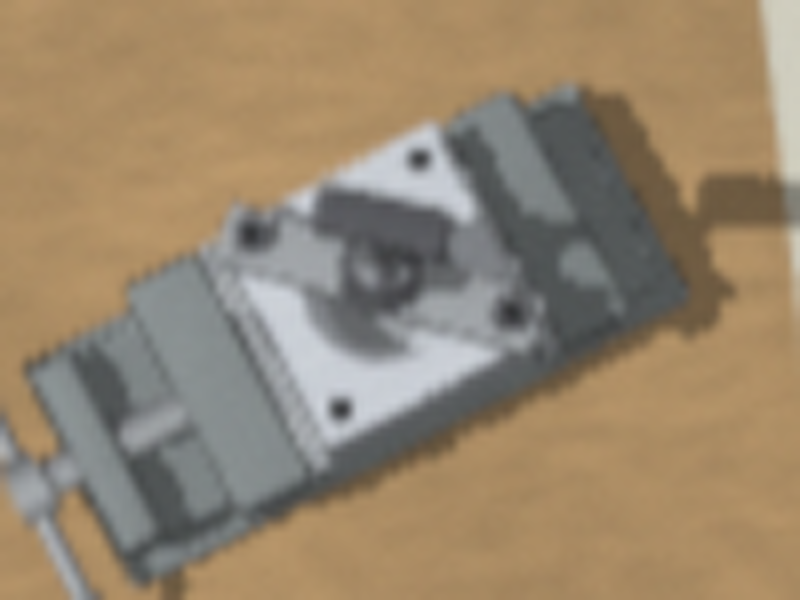

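View pics/d.png

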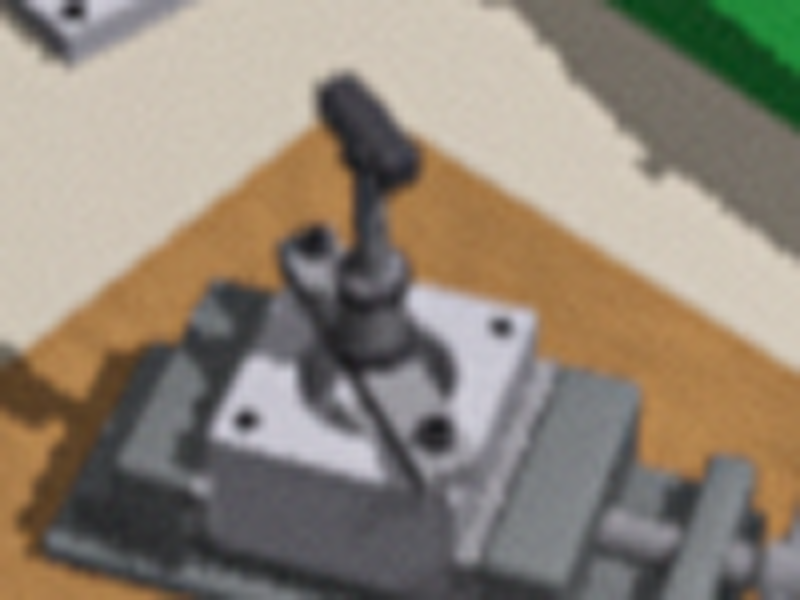

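The top crop shows the bridge's screws at (252,232) and (513,312), and T-bar ends at about (318,205) and (450,237). The scene crop shows the bar's middle at (368,130) and screws at (313,240) and (435,433).

```bash
cat > h.py <<'E'
from bench import *
import cv2,numpy as np
def cam(n):
    c=calibration(n);f=210/np.tan(np.radians(c["vfov"]/2));return np.array([[f,0,c["cx"]],[0,f,c["cy"]],[0,0,1]]),np.array(c["R"]),np.array(c["t"])
def ray(c,p):
    K,R,t=c;return -R.T@t,R.T@np.linalg.inv(K)@[*p,1]
def onz(c,p,z):
    o,d=ray(c,p);return o+d*(z-o[2])/d[2]
def tri(c1,p1,c2,p2):
    P=[K@np.c_[R,t] for K,R,t in(c1,c2)]
    X=cv2.triangulatePoints(*P,np.float64(p1),np.float64(p2)).ravel();return X[:3]/X[3]
E
python3 - <<'E'
from h import *
T=cam("top");S=cam("scene")
c=lambda u,v:((u+.5)/8-.5+235,(v+.5)/8-.5+170)
d=lambda u,v:((u+.5)/8-.5+225,(v+.5)/8-.5+175)
print("bar tri",tri(T,c(383,222),S,d(368,130)))
a,b=onz(T,c(252,232),111),onz(T,c(513,312),111);print(a,b,(a+b)/2,np.linalg.norm(a-b),np.degrees(np.arctan2(*(b-a)[1::-1])))
a,b=onz(S,d(313,240),111),onz(S,d(435,433),111);print(a,b,(a+b)/2,np.linalg.norm(a-b),np.degrees(np.arctan2(*(b-a)[1::-1])))
a,b=onz(T,c(318,205),215),onz(T,c(450,237),215);print(a,b,(a+b)/2,np.linalg.norm(a-b),np.degrees(np.arctan2(*(b-a)[1::-1])))
s=state();from scipy.spatial.transform import Rotation as Ro
w=s["orientation"];print(Ro.from_quat([*w[1:],w[0]]).as_matrix().round(3))
E
```

```text
bar tri [541.01353566 -31.89622538 212.31447773]
[558.40574197  14.7459603  111.        ] [527.06493445 -80.41698586 111.        ] [542.73533821 -32.83551278 111.        ] 100.19098032450083 -108.2286963267105
[524.17160482 -80.73823688 111.        ] [555.69885726  14.23027921 111.        ] [539.93523104 -33.25397884 111.        ] 100.06491240766978 71.63508069071534
[547.07099589 -10.73184202 215.        ] [535.46340844 -54.65189805 215.        ] [541.26720217 -32.69187004 215.        ] 45.42804648923407 -104.80415584269016
[[-0.971  0.237 -0.   ]
 [ 0.237  0.971 -0.002]
 [-0.    -0.002 -1.   ]]
```

The rows are not in the units I measure in: shifts go in shares of 75 cm and turns go in shares of pi rad. I convert before sending: -19.2 cm / 75 = -0.256, -15.4 cm / 75 = -0.2053.

play_rows --pt "8.5 -0.0533 -0.04 0 0" --pt "8.5 -0.1027 -0.0773 0 0" --pt "8.5 -0.1533 -0.116 0 0" --pt "8.5 -0.2053 -0.156 0 0" --pt "8.5 -0.256 -0.1947 0 0"

```text
time_s: 0.6
ee_pos: [325.0, 514.9, 404.3]
orientation: [-0.0, 0.12, 0.993, -0.0]
contact_force: [0.8, 0.5, -0.4]
opening: 0.993
gripper_force: 0.0
```

In the tool's units: -19.4 cm / 75 = -0.2587, -15.5 cm / 75 = -0.2067, 40 degrees / 180 = 0.2222.

play_rows --pt "8.5 -0.036 -0.0507 0 0.0444" --pt "8.5 -0.072 -0.1027 0 0.0889" --pt "8.5 -0.1067 -0.1547 0 0.1333" --pt "8.5 -0.1413 -0.2067 0 0.1778" --pt "8.5 -0.176 -0.2587 0 0.2222"

```text
time_s: 1.1
ee_pos: [406.4, 295.1, 404.6]
orientation: [-0.0, 0.454, 0.891, -0.0]
contact_force: [1.4, 0.1, 0.4]
opening: 0.998
gripper_force: 0.0
```

```bash
cat >> h.py <<'E'
from scipy.spatial.transform import Rotation as Ro
def plan(x,y,z,yang):
    s=state();w=s["orientation"];M=Ro.from_quat([*w[1:],w[0]]).as_matrix()
    ya=np.degrees(np.arctan2(M[1,1],M[0,1]));e=(ya-yang+90)%180-90
    print("t",s["time_s"],"ee",s["ee_pos"].round(1),"yang",round(ya,2),"F",s["contact_force"].round(2),"T",s["torque"].round(2),"grip",s["gripper_force"],s["opening"])
    print("shift cm",(M.T@(np.array([x,y,z])-s["ee_pos"])/10).round(2),"yaw",e.round(1),"j",s["joint_pos"].round(2),"tilt",M[:,2].round(4))
E
python3 -c "
from h import *
plan(541,-33,404,-15)"
```

```text
t 1.1 ee [406.4 295.1 404.6] yang 35.94 F [1.41 0.11 0.35] T [ 0.   -0.    0.01] grip 0.0 0.9978987536552638
shift cm [-34.46  -8.36   0.06] yaw 50.9 j [-0.94  0.32  0.27  2.11 -0.13  0.72  0.05] tilt [-2.e-04 -1.e-04 -1.e+00]
```

In the tool's units: -23.5 cm / 75 = -0.3133, -5.7 cm / 75 = -0.076, 40 degrees / 180 = 0.2222.

play_rows --pt "8.5 -0.064 -0.0147 0 0.0444" --pt "8.5 -0.1267 -0.0307 0 0.0889" --pt "8.5 -0.1893 -0.0453 0 0.1333" --pt "8.5 -0.2533 -0.0613 0 0.1778" --pt "8.5 -0.3133 -0.076 0 0.2222"

```text
time_s: 1.6
ee_pos: [499.5, 71.7, 404.7]
orientation: [0.0, 0.732, 0.681, 0.0]
contact_force: [1.3, 0.7, 0.4]
opening: 0.995
gripper_force: 0.0
```

```bash
python3 -c "
from h import *
plan(541,-33,404,-15)"
```

```text
t 1.6 ee [499.5  71.7 404.7] yang -4.09 F [1.26 0.75 0.36] T [ 0.04 -0.06 -0.03] grip 0.0 0.9952413832803307
shift cm [-10.15   4.89   0.07] yaw 10.9 j [-0.62  0.35  0.5   2.11 -0.25  0.73 -0.03] tilt [ 1.e-04  0.e+00 -1.e+00]
```

In the tool's units: -10.1 cm / 75 = -0.1347, -7.5 cm / 75 = -0.1, 11 degrees / 180 = 0.0611.

play_rows --pt "8.5 -0.0533 0.0267 0 0.0222" --pt "8.5 -0.1 0.0493 0 0.0444" --pt "8.5 -0.1347 0.0653 0 0.0611" --pt "8.5 -0.1347 0.0653 0 0.0611"

```text
time_s: 2.0
ee_pos: [542.3, -34.9, 405.1]
orientation: [0.002, 0.794, 0.607, -0.0]
contact_force: [-0.7, 0.0, 0.0]
opening: 0.992
gripper_force: 0.0
```

```bash
python3 - <<'E'
from h import *
plan(541,-33,369,-15)
im=get_image("wrist").copy();c=cam("wrist")
K,R,t=c
def pr(X):
    p=K@(R@np.array(X)+t);return tuple(int(v) for v in (p[:2]/p[2]).round())
a=np.radians(75);d=np.array([np.cos(a),np.sin(a),0])*23
m=np.array([541,-33,220.])
print(pr(m),pr(m+d),pr(m-d),R,t)
cv2.imwrite("pics/w0.png",im[:,:,::-1])
E
```

```text
t 2.0 ee [542.3 -34.9 405.1] yang -15.21 F [-0.67  0.05  0.  ] T [-0.02  0.    0.  ] grip 0.0 0.9916173111106612
shift cm [ 0.16 -0.19  3.6 ] yaw -0.2 j [-0.44  0.41  0.56  2.04 -0.3   0.77  0.03] tilt [ 0.0019 -0.0033 -1.    ]
(275, 257) (275, 219) (275, 292) [[ 0.96608983 -0.25820427 -0.00099694]
 [-0.24587251 -0.92111498  0.30181768]
 [-0.07884891 -0.29133787 -0.95336514]] [-531.91895795   64.34702065  412.40949623]
```

View pics/w0.png

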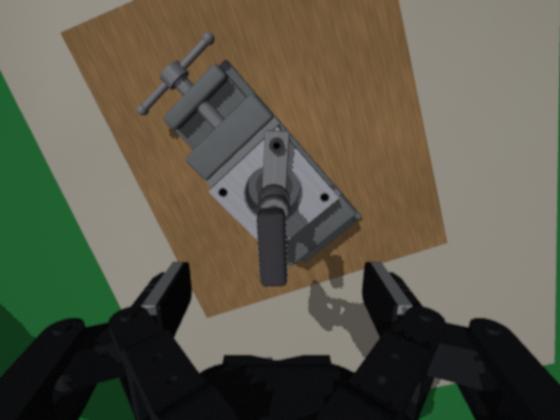

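The wrist view shows the T-bar's top from about (270,210) to (273,285), the bridge screw at (277,146), and open fingers straddling it with a clear gap on each side.

```bash
python3 - <<'E'
from h import *
g=cv2.cvtColor(cv2.imread("pics/w0.png"),cv2.COLOR_BGR2GRAY)
for v in (216,224,232,240,250,260,270,278):print(v,g[v,250:296:2])
print(g[200:300:2,272])
W=cam("wrist");T=cam("top");S=cam("scene")
c=lambda u,v:((u+.5)/8-.5+235,(v+.5)/8-.5+170)
d=lambda u,v:((u+.5)/8-.5+225,(v+.5)/8-.5+175)
for z in(212,216,220,224):
    a,b=onz(W,(270.5,210),z),onz(W,(273,285),z);print(z,(a+b)/2,np.linalg.norm(a-b),np.degrees(np.arctan2(*(a-b)[1::-1])))
print(tri(T,c(383,222),W,(271.7,248)),tri(S,d(368,130),W,(271.7,248)),onz(W,(277,146),111))
E
```

```text
216 [138 138 129 101  51  51  52  51  51  52  52  52  51  51  51  49  40  34
  56  51  64  77  80]
224 [140 138 135 113  57  53  54  54  54  54  53  53  54  52  52  49  40  34
  65  81  81  80  81]
232 [131 140 139 121  60  54  54  54  54  54  53  53  53  52  52  50  42  38
  71  81  81  81  79]
240 [100 101 100 100  72  53  54  54  54  54  53  54  54  52  51  50  44  38
  58  59  54  50  50]
250 [96 98 98 97 77 52 53 54 53 55 54 54 53 53 51 50 45 37 57 52 50 49 53]
260 [96 95 94 94 82 53 53 53 54 54 53 54 54 52 51 51 46 36 46 55 49 49 59]
270 [96 96 94 97 89 56 53 53 55 55 54 53 54 52 52 51 47 37 50 92 95 98 97]
278 [96 98 98 95 90 72 53 53 53 54 54 53 54 52 52 52 49 38 56 92 98 98 96]
[100 108 100  64  36  31  35  44  52  53  54  54  53  54  55  54  53  54
  54  54  54  54  54  53  54  54  54  54  53  55  54  53  53  53  53  53
  53  53  54  53  53  52  50  73  96  97  97  98 105 129]
212 [539.6113262 -31.2322202 212.       ] 48.9751388423502 76.50815632729736
216 [540.17226414 -29.41340144 216.        ] 47.76006690319287 76.50815632729731
220 [540.73320207 -27.59458268 220.        ] 46.54499496403554 76.50815632729743
224 [541.29414001 -25.77576392 224.        ] 45.32992302487821 76.50815632729741
[540.8893666  -31.86382789 211.45660942] [540.02266601 -31.57576544 211.48662072] [555.64559002  16.53543787 111.        ]
```

```bash
python3 -c "
from h import *
plan(540.6,-32,368,-14.5)"
```

```text
t 2.05 ee [541.7 -32.4 404.6] yang -14.98 F [-0.06  0.3  -0.49] T [ 0.07 -0.05 -0.04] grip 0.0 0.996744476032268
shift cm [ 0.01 -0.12  3.66] yaw -0.5 j [-0.44  0.41  0.55  2.04 -0.3   0.77  0.03] tilt [-0.     -0.0011 -1.    ]
```

In the tool's units: 3.6 cm / 75 = 0.048, 0.05 cm / 75 = 0.0007, -0.5 degrees / 180 = -0.0028.

play_rows --pt "8.5 0.0007 -0.0013 0.016 -0.0028" --pt "8.5 0.0007 -0.0013 0.032 -0.0028" --pt "8.5 0.0007 -0.0013 0.048 -0.0028" --pt "8.5 0.0007 -0.0013 0.048 -0.0028" --pt "8.5 0.0007 -0.0013 0.048 -0.0028"

```text
time_s: 2.55
ee_pos: [540.5, -28.9, 368.0]
orientation: [-0.0, 0.789, 0.614, -0.001]
contact_force: [0.0, -0.0, -0.2]
opening: 0.993
gripper_force: 0.0
```

```bash
python3 - <<'E'
from h import *
c=cam("wrist");im=get_image("wrist")
plan(540.6,-33,368,-14.5)
cv2.imwrite("pics/w1.png",im[:,:,::-1])
K,R,t=c
for X in([540.6,-33,219],[540.6+23*np.cos(1.31),-33+23*np.sin(1.31),219],[540.6-23*np.cos(1.31),-33-23*np.sin(1.31),219]):
    p=K@(R@np.array(X)+t);print(p[:2]/p[2])
E
```

```text
t 2.6 ee [540.7 -29.1 368.5] yang -14.2 F [0.4  0.5  0.11] T [ 0.01 -0.03  0.01] grip 0.0 0.9985639524019105
shift cm [-0.38  0.08  0.05] yaw 0.3 j [-0.41  0.46  0.51  2.07 -0.34  0.7   0.08] tilt [-3.e-04 -1.e-04 -1.e+00]
[278.4287395 299.2412017]
[279.24788351 253.96143969]
[277.68863409 340.15195312]
```

View pics/w1.png

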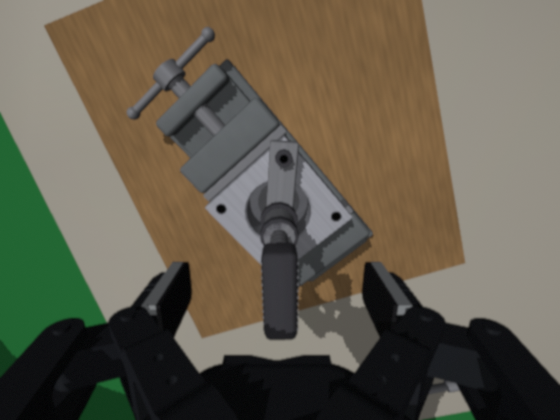

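The bar now spans (280,249)–(280,338), within about 1.5 mm of the prediction, and it's centred between the fingers (mid x ≈ 278). I'll shift 3 mm along the bar and close.

In the tool's units: -0.3 cm / 75 = -0.004, 0.05 cm / 75 = 0.0007.

play_rows --pt "8.5 -0.004 0.0007 0 0" --pt "5 -0.004 0.0007 0 0" --pt "2 -0.004 0.0007 0 0" --pt "1 -0.004 0.0007 0 0" --pt "1 -0.004 0.0007 0 0" --force 60

```text
time_s: 3.1
ee_pos: [540.5, -32.4, 368.8]
orientation: [0.0, 0.789, 0.614, 0.0]
contact_force: [0.6, 0.2, -0.6]
opening: 0.323
gripper_force: 0.0
```

play_rows --pt "1 0 0 0 0" --pt "1 0 0 0 0" --pt "1 0 0 0 0" --pt "1 0 0 0 0" --pt "1 0 0 0 0"

```text
time_s: 3.6
ee_pos: [540.8, -32.5, 368.9]
orientation: [0.0, 0.789, 0.614, 0.0]
contact_force: [1.6, -0.9, 0.1]
opening: 0.177
gripper_force: 58.5
```

```bash
python3 -c "
from h import *
plan(540.6,-32,368,-14.5)"
```

```text
t 3.6 ee [540.8 -32.5 368.9] yang -14.22 F [ 1.61 -0.93  0.14] T [-0.1  -0.26  0.24] grip 58.54900360107422 0.17661459021344622
shift cm [ 0.04 -0.03  0.09] yaw 0.3 j [-0.41  0.45  0.52  2.07 -0.34  0.7   0.08] tilt [ 1.1e-03 -2.0e-04 -1.0e+00]
```

In the tool's units: -25 degrees / 180 = -0.1389.

play_rows --pt "1 0 0 0 -0.0278" --pt "1 0 0 0 -0.0556" --pt "1 0 0 0 -0.0833" --pt "1 0 0 0 -0.1111" --pt "1 0 0 0 -0.1389"

```text
time_s: 4.1
ee_pos: [540.8, -32.5, 368.9]
orientation: [0.0, 0.637, 0.771, 0.001]
contact_force: [1.9, -0.5, -0.4]
opening: 0.178
gripper_force: 58.5
```

```bash
python3 -c "
from h import *
plan(540.8,-32.5,368.9,36)"
```

```text
t 4.1 ee [540.8 -32.5 368.9] yang 10.82 F [ 1.86 -0.46 -0.44] T [ 0.08 -0.27 -0.22] grip 58.461445569992065 0.17847577970225226
shift cm [ 0.  0. -0.] yaw -25.2 j [-0.32  0.43  0.39  2.07 -0.26  0.68  0.43] tilt [ 1.3e-03  4.0e-04 -1.0e+00]
```

In the tool's units: -26 degrees / 180 = -0.1444.

play_rows --pt "1 0 0 0 -0.0333" --pt "1 0 0 0 -0.0667" --pt "1 0 0 0 -0.1" --pt "1 0 0 0 -0.1278" --pt "1 0 0 0 -0.1444"

```text
time_s: 4.6
ee_pos: [540.8, -32.5, 368.9]
orientation: [0.0, 0.448, 0.894, 0.001]
contact_force: [3.1, 0.0, 0.2]
opening: 0.182
gripper_force: 58.5
```

play_rows --pt "1 0 0 0 0" --pt "1 0 0 0 0"

```text
time_s: 4.8
ee_pos: [540.8, -32.5, 368.9]
orientation: [0.001, 0.449, 0.894, 0.0]
contact_force: [1.6, 1.0, 0.3]
opening: 0.178
gripper_force: 59.2
```

```bash
python3 -c "
from h import *
plan(540.8,-32.5,368.9,36)
im=get_image('wrist');cv2.imwrite('pics/w2.png',im[:,:,::-1])"
```

```text
t 4.8 ee [540.8 -32.5 368.9] yang 36.68 F [1.62 0.96 0.25] T [-0.02 -0.41  0.  ] grip 59.1594734787941 0.17768289712557386
shift cm [-0. -0. -0.] yaw 0.7 j [-0.22  0.42  0.26  2.06 -0.17  0.68  0.79] tilt [ 1.2e-03  1.0e-04 -1.0e+00]
```

View pics/w2.png

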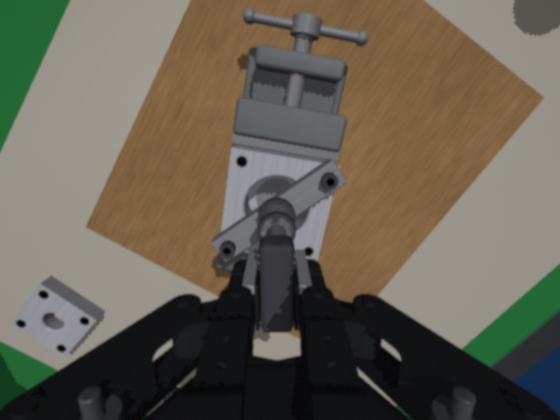

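The bar is held squarely between the fingers and sits about 55° off the bridge (bridge screws at (330,181) and (228,249)), so the rod is free. I'll start the descent with the 8 mm that is certainly clear.

In the tool's units: 0.8 cm / 75 = 0.0107, 0.6 cm / 75 = 0.008.

play_rows --pt "1 0 0 0.0027 0" --pt "1 0 0 0.0053 0" --pt "1 0 0 0.008 0" --pt "1 0 0 0.0107 0" --pt "1 0 0 0.0107 0"

```text
time_s: 5.35
ee_pos: [540.8, -32.4, 360.4]
orientation: [0.001, 0.448, 0.894, 0.0]
contact_force: [3.8, -1.2, -2.9]
opening: 0.179
gripper_force: 58.7
```

```bash
python3 - <<'E'
from h import *
for i in range(1):plan(540.8,-32.5,360.9,36)
f=[]
for i in range(4):
    c=cam("top") if i==0 else c
    im=get_image("wrist" if i==0 else "top");s=state();f.append([*s["contact_force"],s["ee_pos"][2]])
    if i==0:cv2.imwrite("pics/w3.png",im[:,:,::-1])
print(np.round(f,2))
g=cv2.resize(cv2.imread("pics/w3.png")[130:280,190:370],None,fx=4.4,fy=4,interpolation=cv2.INTER_CUBIC)
cv2.imwrite("pics/w3c.png",cv2.convertScaleAbs(g[:,:790],alpha=1.5))
E
```

```text
t 5.35 ee [540.8 -32.4 360.4] yang 36.76 F [ 3.83 -1.22 -2.93] T [-0.02 -0.88 -0.09] grip 58.73526647686958 0.17899584988812522
shift cm [-0.01 -0.01 -0.05] yaw 0.8 j [-0.22  0.43  0.26  2.07 -0.18  0.66  0.8 ] tilt [ 1.1e-03 -2.0e-04 -1.0e+00]
[[ 3.8400e+00 -4.2000e-01 -2.5300e+00  3.6041e+02]
 [ 5.0700e+00  1.4000e-01 -2.9900e+00  3.6041e+02]
 [ 4.9500e+00 -1.1700e+00 -4.1500e+00  3.6043e+02]
 [ 5.3100e+00 -1.7100e+00 -4.0700e+00  3.6045e+02]]
```

View pics/w3c.png

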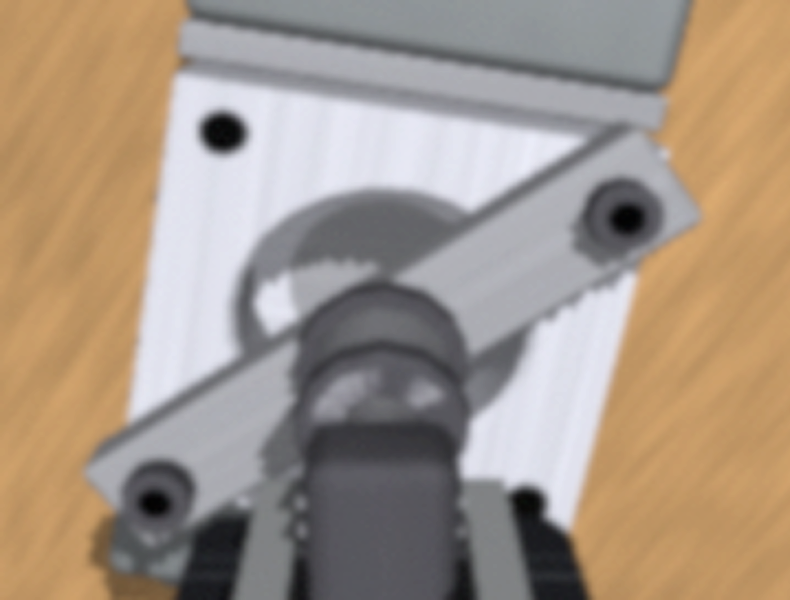

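The wrist crop shows the bore rim from x≈232 to x≈530 with its top at y≈190, and the floor's lit left edge at x≈250 near y≈300. The rim-to-floor shrink can give a rough depth.

```bash
python3 - <<'E'
from h import *
K,R,t=cam("wrist")
g=cv2.cvtColor(cv2.imread("pics/w3.png"),cv2.COLOR_BGR2GRAY)
im=cv2.resize(cv2.imread("pics/w3.png")[165:235,235:320],None,fx=8,fy=8,interpolation=cv2.INTER_CUBIC)
im=cv2.convertScaleAbs(im,alpha=1.5)
a=np.linspace(0,2*np.pi,721)
def circ(cx,cy,z,r=28):
    p=(np.c_[cx+r*np.cos(a),cy+r*np.sin(a),a*0+z]@R.T+t)@K.T;return p[:,:2]/p[:,2:]
q=circ(540.8,-32.5,95);print("rim",q.min(0),q.max(0),"seen x",190+232/4.4,190+530/4.4,"top",130+190/4)
sh=np.array([190+(232+530)/8.8-(q[:,0].min()+q[:,0].max())/2,130+190/4-q[:,1].min()])
print(sh)
for d,col in((0,(0,0,255)),(24,(0,255,0)),(32,(255,0,0)),(40,(0,255,255))):
    p=circ(540.8,-32.5,95-d)+sh;print(d,p.min(0))
    cv2.polylines(im,[((p-[235,165]+.5)*8).astype(int)],True,col,1)
cv2.imwrite("pics/o.png",im)
for v in(198,202,206):print(v,g[v,238:258])
E
```

```text
rim [241.87757739 178.30051087] [309.35961515 242.46624908] seen x 242.72727272727272 310.45454545454544 top 177.5
[ 0.97231282 -0.80051087]
0 [242.84989021 177.5       ]
24 [245.79180419 171.90722984]
32 [246.66422691 170.25495089]
40 [247.48980521 168.69401272]
198 [151 151 152 152 148 136 115  91  71  71  83  88  89  90  94 105 117 118
 110 109]
202 [151 152 151 147 134 113  90  68  61  75 101 127 143 149 149 151 149 139
 123 114]
206 [151 151 148 136 117  94  71  61  68  95 128 147 153 153 152 152 151 147
 136 123]
```

View pics/o.png

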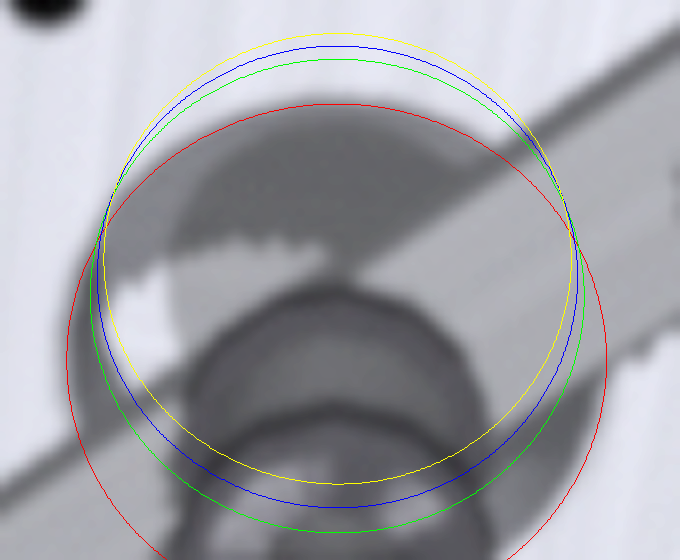

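play_rows --pt "1 0 0 0.0005 0" --pt "1 0 0 0.0011 0" --pt "1 0 0 0.0016 0" --pt "1 0 0 0.0021 0" --pt "1 0 0 0.0027 0"

```text
time_s: 6.05
ee_pos: [540.8, -32.4, 359.0]
orientation: [0.001, 0.448, 0.894, 0.0]
contact_force: [4.4, -0.4, 0.2]
opening: 0.177
gripper_force: 59.0
```

play_rows --pt "1 0 0 0 0" --pt "1 0 0 0 0"

```text
time_s: 6.25
ee_pos: [540.8, -32.4, 358.9]
orientation: [0.001, 0.448, 0.894, 0.0]
contact_force: [5.0, -0.6, 1.5]
opening: 0.176
gripper_force: 59.0
```

In the tool's units: 0.1 cm / 75 = 0.0013, 0.08 cm / 75 = 0.0011.

play_rows --pt "1 0 0 0.0003 0" --pt "1 0 0 0.0005 0" --pt "1 0 0 0.0008 0" --pt "1 0 0 0.0011 0" --pt "1 0 0 0.0013 0"

```text
time_s: 6.75
ee_pos: [540.8, -32.4, 357.9]
orientation: [0.001, 0.448, 0.894, 0.0]
contact_force: [5.0, 0.0, 0.8]
opening: 0.177
gripper_force: 59.0
```

In the tool's units: 0.1 cm / 75 = 0.0013, 0.08 cm / 75 = 0.0011.

play_rows --pt "1 0 0 0.0003 0" --pt "1 0 0 0.0005 0" --pt "1 0 0 0.0008 0" --pt "1 0 0 0.0011 0" --pt "1 0 0 0.0013 0"

```text
time_s: 7.25
ee_pos: [540.8, -32.4, 356.9]
orientation: [0.001, 0.448, 0.894, 0.0]
contact_force: [5.5, -0.4, 0.5]
opening: 0.179
gripper_force: 59.0
```

In the tool's units: 0.1 cm / 75 = 0.0013, 0.08 cm / 75 = 0.0011.

play_rows --pt "1 0 0 0.0003 0" --pt "1 0 0 0.0005 0" --pt "1 0 0 0.0008 0" --pt "1 0 0 0.0011 0" --pt "1 0 0 0.0013 0"

```text
time_s: 7.75
ee_pos: [540.8, -32.4, 355.9]
orientation: [0.001, 0.448, 0.894, 0.0]
contact_force: [4.7, 0.7, 1.3]
opening: 0.174
gripper_force: 59.0
```

In the tool's units: -0.03 cm / 75 = -0.0004.

play_rows --pt "1 0 0 -0.0004 0" --pt "1 0 0 -0.0004 0" --pt "1 0 0 -0.0004 0"

```text
time_s: 8.05
ee_pos: [540.8, -32.4, 355.9]
orientation: [0.001, 0.448, 0.894, 0.0]
contact_force: [5.9, -1.0, -0.7]
opening: 0.18
gripper_force: 58.8
```

In the tool's units: -0.03 cm / 75 = -0.0004.

play_rows --pt "1 0 0 -0.0004 0" --pt "1 0 0 -0.0004 0" --pt "1 0 0 -0.0004 0"

```text
time_s: 8.35
ee_pos: [540.8, -32.4, 355.9]
orientation: [0.001, 0.448, 0.894, 0.0]
contact_force: [6.1, -0.1, -2.6]
opening: 0.18
gripper_force: 58.6
```

Stiffness is about 6.5 N/mm: 0.6 mm of upward command changed the force by about 4 N with no motion. A 1.5 mm step therefore adds at most about 10 N at contact.

In the tool's units: 0.2 cm / 75 = 0.0027, 0.16 cm / 75 = 0.0021.

play_rows --pt "1 0 0 0.0005 0" --pt "1 0 0 0.0011 0" --pt "1 0 0 0.0016 0" --pt "1 0 0 0.0021 0" --pt "1 0 0 0.0027 0"

```text
time_s: 8.85
ee_pos: [540.8, -32.4, 354.5]
orientation: [0.001, 0.448, 0.894, 0.0]
contact_force: [5.6, 0.4, 1.2]
opening: 0.175
gripper_force: 58.9
```

In the tool's units: 0.15 cm / 75 = 0.002, 0.12 cm / 75 = 0.0016.

play_rows --pt "1 0 0 0.0004 0" --pt "1 0 0 0.0008 0" --pt "1 0 0 0.0012 0" --pt "1 0 0 0.0016 0" --pt "1 0 0 0.002 0"

```text
time_s: 9.35
ee_pos: [540.8, -32.5, 353.0]
orientation: [0.001, 0.448, 0.894, 0.0]
contact_force: [5.1, 0.1, 1.7]
opening: 0.175
gripper_force: 58.9
```

play_rows --pt "1 0 0 0.0004 0" --pt "1 0 0 0.0008 0" --pt "1 0 0 0.0012 0" --pt "1 0 0 0.0016 0" --pt "1 0 0 0.002 0"

```text
time_s: 9.85
ee_pos: [540.8, -32.4, 351.5]
orientation: [0.001, 0.448, 0.894, 0.0]
contact_force: [4.8, -0.7, 1.0]
opening: 0.179
gripper_force: 58.9
```

In the tool's units: 0.15 cm / 75 = 0.002, 0.12 cm / 75 = 0.0016.

play_rows --pt "1 0 0 0.0004 0" --pt "1 0 0 0.0008 0" --pt "1 0 0 0.0012 0" --pt "1 0 0 0.0016 0" --pt "1 0 0 0.002 0"

```text
time_s: 10.35
ee_pos: [540.8, -32.5, 350.0]
orientation: [0.001, 0.448, 0.894, 0.0]
contact_force: [5.4, -0.2, 1.9]
opening: 0.177
gripper_force: 58.9
```

play_rows --pt "1 0 0 0.0004 0" --pt "1 0 0 0.0008 0" --pt "1 0 0 0.0012 0" --pt "1 0 0 0.0016 0" --pt "1 0 0 0.002 0"

```text
time_s: 10.85
ee_pos: [540.8, -32.4, 348.5]
orientation: [0.001, 0.448, 0.894, 0.0]
contact_force: [5.3, -1.3, 1.5]
opening: 0.174
gripper_force: 58.9
```

In the tool's units: 0.15 cm / 75 = 0.002, 0.12 cm / 75 = 0.0016.

play_rows --pt "1 0 0 0.0004 0" --pt "1 0 0 0.0008 0" --pt "1 0 0 0.0012 0" --pt "1 0 0 0.0016 0" --pt "1 0 0 0.002 0"

```text
time_s: 11.35
ee_pos: [540.8, -32.4, 347.0]
orientation: [0.001, 0.448, 0.894, 0.0]
contact_force: [4.8, 0.1, 1.8]
opening: 0.175
gripper_force: 58.9
```

play_rows --pt "1 0 0 0.0004 0" --pt "1 0 0 0.0008 0" --pt "1 0 0 0.0012 0" --pt "1 0 0 0.0016 0" --pt "1 0 0 0.002 0"

```text
time_s: 11.85
ee_pos: [540.8, -32.4, 345.5]
orientation: [0.001, 0.448, 0.894, 0.0]
contact_force: [5.4, -0.5, 1.0]
opening: 0.176
gripper_force: 58.9
```

In the tool's units: 0.15 cm / 75 = 0.002, 0.12 cm / 75 = 0.0016.

play_rows --pt "1 0 0 0.0004 0" --pt "1 0 0 0.0008 0" --pt "1 0 0 0.0012 0" --pt "1 0 0 0.0016 0" --pt "1 0 0 0.002 0"

```text
time_s: 12.35
ee_pos: [540.8, -32.5, 344.0]
orientation: [0.0, 0.448, 0.894, 0.0]
contact_force: [4.0, -0.5, 1.6]
opening: 0.177
gripper_force: 58.9
```

In the tool's units: 0.15 cm / 75 = 0.002, 0.12 cm / 75 = 0.0016.

play_rows --pt "1 0 0 0.0004 0" --pt "1 0 0 0.0008 0" --pt "1 0 0 0.0012 0" --pt "1 0 0 0.0016 0" --pt "1 0 0 0.002 0"

```text
time_s: 12.85
ee_pos: [540.8, -32.5, 342.5]
orientation: [0.001, 0.448, 0.894, 0.0]
contact_force: [5.3, -0.4, 1.6]
opening: 0.175
gripper_force: 58.9
```

In the tool's units: 0.15 cm / 75 = 0.002, 0.12 cm / 75 = 0.0016.

play_rows --pt "1 0 0 0.0004 0" --pt "1 0 0 0.0008 0" --pt "1 0 0 0.0012 0" --pt "1 0 0 0.0016 0" --pt "1 0 0 0.002 0"

```text
time_s: 13.35
ee_pos: [540.8, -32.5, 341.7]
orientation: [0.0, 0.448, 0.894, 0.0]
contact_force: [3.7, -0.6, 9.4]
opening: 0.171
gripper_force: 59.9
```

Contact: z stopped at 341.7 with Fz of about 9.4 N, of which roughly 8 N is floor contact. I'll ease off slightly and hold.

In the tool's units: -0.03 cm / 75 = -0.0004.

play_rows --pt "1 0 0 -0.0004 0" --pt "1 0 0 -0.0004 0" --pt "1 0 0 -0.0004 0"

```text
time_s: 13.65
ee_pos: [540.8, -32.5, 341.7]
orientation: [0.001, 0.448, 0.894, 0.0]
contact_force: [4.2, -0.5, 5.9]
opening: 0.178
gripper_force: 59.7
```

```bash
python3 -c "
from h import *
plan(540.8,-32.5,341.7,-18.3)"
```

```text
t 13.65 ee [540.8 -32.5 341.7] yang 36.76 F [ 4.17 -0.53  5.91] T [-0.02 -0.83 -0.11] grip 59.670166075229645 0.17812750647519152
shift cm [-0.  0.  0.] yaw 55.1 j [-0.21  0.46  0.25  2.08 -0.19  0.62  0.81] tilt [ 1.2e-03  1.0e-04 -1.0e+00]
```

In the tool's units: 25 degrees / 180 = 0.1389.

play_rows --pt "1 0 0 0 0.0278" --pt "1 0 0 0 0.0556" --pt "1 0 0 0 0.0833" --pt "1 0 0 0 0.1111" --pt "1 0 0 0 0.1389"

```text
time_s: 14.15
ee_pos: [540.8, -32.4, 341.7]
orientation: [0.0, 0.632, 0.775, 0.0]
contact_force: [3.7, -0.5, 6.2]
opening: 0.177
gripper_force: 61.5
```

```bash
python3 -c "
from h import *
plan(540.8,-32.5,341.7,-18.3)"
```

```text
t 14.15 ee [540.8 -32.4 341.7] yang 11.65 F [ 3.73 -0.54  6.21] T [-0.04 -0.83  0.22] grip 61.5342378616333 0.17725419154853528
shift cm [-0.01  0.    0.  ] yaw 30.0 j [-0.3   0.47  0.37  2.09 -0.29  0.63  0.47] tilt [ 1.e-03 -1.e-04 -1.e+00]
```

In the tool's units: 28 degrees / 180 = 0.1556.

play_rows --pt "1 0 0 0 0.0333" --pt "1 0 0 0 0.0667" --pt "1 0 0 0 0.1" --pt "1 0 0 0 0.1333" --pt "1 0 0 0 0.1556"

```text
time_s: 14.65
ee_pos: [540.7, -32.5, 341.7]
orientation: [0.0, 0.8, 0.599, 0.0]
contact_force: [5.0, -0.0, 6.9]
opening: 0.178
gripper_force: 62.0
```

play_rows --pt "1 0 0 0 0" --pt "1 0 0 0 0" --pt "1 0 0 0 0"

```text
time_s: 14.95
ee_pos: [540.7, -32.5, 341.7]
orientation: [0.0, 0.8, 0.6, 0.0]
contact_force: [4.2, 0.0, 6.0]
opening: 0.177
gripper_force: 60.2
```

```bash
python3 -c "
from h import *
plan(540.8,-32.5,341.7,-18.3)"
```

```text
t 14.95 ee [540.7 -32.5 341.7] yang -16.25 F [4.19 0.03 6.01] T [-0.03 -0.86  0.01] grip 60.20884081721306 0.17666837563104223
shift cm [0.01 0.01 0.  ] yaw 2.1 j [-0.4   0.5   0.51  2.09 -0.4   0.65  0.1 ] tilt [ 1.e-03  3.e-04 -1.e+00]
```

In the tool's units: 3 degrees / 180 = 0.0167.

play_rows --pt "1 0 0 0 0.0083" --pt "1 0 0 0 0.0167" --pt "1 0 0 0 0.0167"

```text
time_s: 15.25
ee_pos: [540.8, -32.5, 341.7]
orientation: [0.0, 0.815, 0.58, 0.0]
contact_force: [3.4, -1.6, 6.9]
opening: 0.174
gripper_force: 63.1
```

```bash
python3 -c "
from h import *
plan(540.8,-32.5,341.7,-18.3)"
```

```text
t 15.25 ee [540.8 -32.5 341.7] yang -19.16 F [ 3.45 -1.56  6.94] T [-0.1  -0.78  0.29] grip 63.118585646152496 0.17374268597170214
shift cm [-0.    0.01  0.  ] yaw -0.9 j [-0.41  0.5   0.53  2.09 -0.41  0.65  0.06] tilt [ 8.e-04 -1.e-04 -1.e+00]
```

play_rows --pt "2.2 0 0 0 0" --pt "3 0 0 0 0" --pt "5 0 0 0 0" --pt "7 0 0 0 0" --pt "7 0 0 0 0"

```text
time_s: 15.75
ee_pos: [539.6, -32.3, 340.6]
orientation: [-0.001, 0.815, 0.579, -0.001]
contact_force: [1.0, 0.3, -0.3]
opening: 0.82
gripper_force: 0.0
```

In the tool's units: -10 cm / 75 = -0.1333, -6 cm / 75 = -0.08.

play_rows --pt "7 0 0 0 0" --pt "7 0 0 -0.0133 0" --pt "7 0 0 -0.04 0" --pt "7 0 0 -0.08 0" --pt "7 0 0 -0.1333 0"

```text
time_s: 16.25
ee_pos: [539.7, -32.3, 441.5]
orientation: [-0.001, 0.815, 0.579, -0.002]
contact_force: [0.4, -0.1, -0.6]
opening: 0.821
gripper_force: 0.0
```

In the tool's units: -1 cm / 75 = -0.0133.

play_rows --pt "7 0 0 -0.0133 0" --pt "7 0 0 -0.0133 0" --pt "7 0 0 -0.0133 0" --pt "7 0 0 -0.0133 0"

```text
time_s: 16.65
ee_pos: [539.8, -32.1, 449.8]
orientation: [-0.001, 0.815, 0.579, -0.001]
contact_force: [0.1, 0.6, 0.1]
opening: 0.818
gripper_force: 0.0
```

```bash
python3 - <<'E'
from h import *
plan(540.8,-32.5,441.7,-18.3)
im=get_image("wrist");cv2.imwrite("pics/w4.png",im[:,:,::-1])
E
```

```text
t 16.65 ee [539.8 -32.1 449.8] yang -19.23 F [0.09 0.59 0.06] T [-0.08  0.03 -0.02] grip 0.0 0.8181860708453745
shift cm [-0.    0.11  0.81] yaw -0.9 j [-0.51  0.36  0.64  2.   -0.27  0.88 -0.06] tilt [-0.003 -0.    -1.   ]
```

View pics/w4.png

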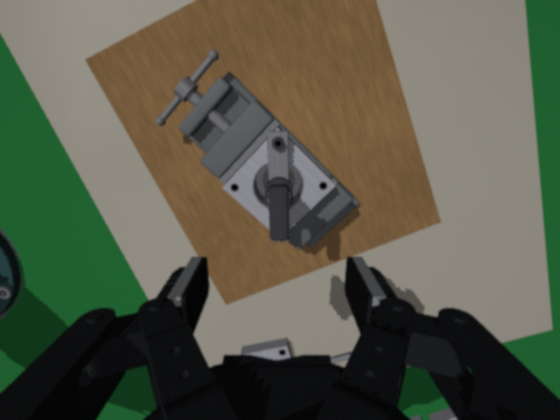

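The bar runs from (280,190) to (280,240), in line with the bridge (screw at (278,143)), and the gripper is clear of everything. I'm handing it in.

```bash
python3 -c "
from bench import *
print(job_done())"
```

```text
the job is handed in; nothing more can be done
None
```

I handed the job in at about 17 s of robot time, and no verdict came back: I freed the rod, lowered it to the bore floor (wrist force peaked at about 9 N in the readings), locked it in line with the bridge while still pressing on the floor with about 6 N, and let go with the gripper clear.

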